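# Serve the sweets from the desk dispenser

### The arm

A 6-joint arm with a two-finger parallel gripper is mounted at the origin on a cart in front of the work surface, level with it; the furniture and walls round the work are solid. World frame = base frame: x ahead of the robot, y to its left, z up, the work surface at z = 0. Lengths are in m, angles in degrees, forces in N, time in s.
With the tool pointing down it reaches from about 0.3 to 0.75 m from the base axis. Payload 8.5 kg.
Tool frame: the origin (TCP) lies on the centre line of the jaws, within the pads' length; the fingertips stand 11 mm ahead of it and the grasp point (between the pads) lies 8 mm behind it; z points along the fingers, y is the line along which they close (so a half turn about z gives the same grasp; the last joint's range is limited). The gripper opens to 85 mm and grips with 20 to 120 N. Pads are 22 mm wide; open, the fingers measure 114 mm over their backs; the gripper's body (76 mm by 85 mm) begins 54 mm behind the grasp point. The pads swing forward as they close: fully open they stand 13 mm farther back than shut.
Start: joints at [54.07, 21.807, 74.336, -0, 83.858, -12.336], TCP at [0.22, 0.504, 0.242] pointing down, gripper open.
Joint ranges: [-178.18, 178.18], [-50.72, 133.34], [12.68, 142.11], [-81.47, 261.47], [9.98, 163.14], [-165.26, 165.26]. Speed limits (degrees/s): [136.94, 136.94, 180, 180, 180, 180].

### API

Orientations are given as a 3x3 rotation matrix whose columns are the frame's x, y, z axes.
In Python, from rig import env gives the robot as it stands.
- The arm moves only by the shell command python3 nudge.py 'ROWS' [FORCE]. ROWS is a JSON list of rows, 1 to 10 of them, each of 5 numbers: dx, dy, dz in m, then a turn about the tool's z in degrees, then the finger opening in m; each row shifts and turns the commanded pose from where the row before left it, along the tool's axes as they then stand; what a row does not reach is not made up. A row lasts 1/10 s, in which the tool goes at most 0.05 m and 8.59 degrees, less where a joint would pass 70% of its speed; a pose out of reach is approached as far as the arm can. The fingers move at their own pace and stop on an object; FORCE is the grip in N (left out, the last holds). Time passes only in rows, so rows that do not move let the fingers close. It prints the time, the measured TCP pose, the force, the opening and the grip force at its end.
- env.observe(): the state, without advancing time (a new reading comes with each control period).
- env.get_image(name): name is "scene" or "top"; returns a dict with "pixels" (480x640x3 uint8, red, green, blue), "K" (3x3 intrinsics, pixels), "extrinsics" (4x4, takes a point from world to camera coordinates). Camera axes: x right, y down, z forward; pixel columns grow to the right and rows downward; lengths in m; the calibration is good to about 2 mm. A picture is of the moment at which its call begins. There is no depth.
- env.close_job(): hands the job in; it is judged then, once.
The state is a dict: "time_s": time; "q": joint angles; "qvel": joint speeds; "joint_efforts": joint torques, N m; "position": TCP position; "tool_rot": TCP orientation; "ft_force": force on the tool from outside, world axes, zero at the start; "wrist_torque": the same for the moment, N m; "grip_width": finger opening in m; "gripper_force": force on a finger pad.
Only numpy, scipy, OpenCV 4.12 (cv2) and the standard library are available. Lean on these libraries where they do the work, as an engineer would, in place of code of your own. Each camera call takes 0.05 s, during which the arm holds its last target. There are 200 camera calls.

### The job

Serve me the three sweets from the dispenser on the desk: push the china bowl along the desk, without picking it up, until it stands under the spout against the dispenser's pedestal, then press the dispenser's side lever right down so that the lid over the spout opens fully and all three sweets roll into the bowl. Then let the lever rise slowly under your fingertips until the lid is shut again - it must not snap shut - and take your hand away. Do not touch the sweets or the lid itself, and leave the other things on the desk where they are.

Things in the scene. Friction and masses are not known exactly. Their poses are not given: they have to be found in the camera images.
- dispenser: Sweet dispenser, fixed to the desk: white pedestal 100 x 40 mm on a foot plate 122 x 130 x 8 mm, with a clear sloping chute 37 mm wide on top, 163 mm high at the back. Origin on the desk below the chute; its -x side is the front, where the spout opens and the bowl comes (towards the robot); pedestal and foot plate begin 8 mm in front of the origin. The lever is on its -y side.
- spot (a point): Point on the desk under the spout, 62 mm in front of the dispenser's origin: the bowl's centre comes here when its rim (52 mm radius) touches the pedestal's front face.
- lever_pad (a point): Centre of the top of the lever's black ribbed pad, 44 mm across (dispenser's y) and 34 mm long, 27 mm in front of the dispenser's origin, 66 mm to its -y side, 111 mm above the desk at rest. The lever arm, 78 mm, has its pivot behind the pad (+x); pressed straight down the pad sinks 23 mm to a stop. 3 N start it, 6 N hold it down; let go, the spring snaps it back.
- lever (a joint): Lever angle, rad: 0 at rest (up), 0.30 at the stop (pressed right down). A slotted yoke makes the lid open as the lever goes down and close as it rises.
- lid (a joint): Lid angle, rad: 0 shut, about 1.2 fully open (lever right down). It moves about 4 rad per rad of lever, that is 0.05 rad per mm of pad travel.
- lid_edge (a point): Middle of the lower edge of the lid: aluminium plate 36 x 40 mm, 4 mm thick, hanging over the spout (mouth of the chute, 84 mm above the desk, 20 mm in front of the dispenser's origin); shut it spans 79 to 122 mm above the desk, open it swings forward to 68 mm in front of the origin. Hinged along its top edge.
- bowl: Small white china bowl with a band, loose: rim 105 mm across, 47 mm high, foot 62 mm across, hollow, 0.15 kg; origin at the centre of its underside on the desk. It starts upright and empty, some 9 to 14 cm in front of its place under the spout and up to 5 cm to either side.
- mouse: Bystander: black computer mouse 113 x 63 x 37 mm, loose; origin at the centre of its underside.
- ear_case: Bystander: black earphone case 47 x 58 x 24 mm, loose; origin at the centre of its underside.
- lighter: Bystander: dark gas lighter lying flat, 76 x 24 x 14 mm, loose; origin under its middle.
- highlighter: Bystander: dark marker pen 125 mm long, 15 mm thick, lying, loose; origin under its middle.
- matchbox: Bystander: matchbox 36 x 53 x 15 mm, loose; origin at the centre of its underside.
- sweet0_center (a point): Centre of sweet 1 of 3, a brown ball 24 mm across, 11 g, lying in a row in the chute behind the lid; rolls out under its own weight within a second when the lid opens.
- sweet0: The same sweet 1 as a solid; origin at its underside at the start and turning with it - use sweet0_center.
- sweet1_center (a point): Centre of sweet 2 of 3, a brown ball 24 mm across, 11 g, lying in a row in the chute behind the lid; rolls out under its own weight within a second when the lid opens.
- sweet1: The same sweet 2 as a solid; origin at its underside at the start and turning with it - use sweet1_center.
- sweet2_center (a point): Centre of sweet 3 of 3, a brown ball 24 mm across, 11 g, lying in a row in the chute behind the lid; rolls out under its own weight within a second when the lid opens.
- sweet2: The same sweet 3 as a solid; origin at its underside at the start and turning with it - use sweet2_center.

How it is judged:
By the outcome, as a careful person would: the job done as asked, in the order asked, and still so for the second after the job is handed in, with the robot touching nothing.
It also fails if it takes over 51 s, if anything falls off the work surface, if the arm or the gripper's body presses on something with over 40 N, if the wrist force passes 120 N, or if a joint passes its speed limit or range.

## Working session

There is one attempt and no reset: what is moved stays moved. The work goes in short steps, Python scripts to look and compute and a shell command to move; the robot and the scene stay as the last step left them, time stands still between calls to the robot, and variables do not carry over. Pictures are saved under pics/ and viewed, at most 10 in all, crops included, and the job is handed in when it is done.

```bash
ls; mkdir -p pics
python3 - <<'E'
from rig import env
import cv2,numpy as np
for n in("scene","top"):
    d=env.get_image(n);cv2.imwrite(f"pics/{n}0.png",d["pixels"][:,:,::-1]);print(n,d["K"],d["extrinsics"])
    np.savez(f"pics/{n}0.npz",**d)
s=env.observe();print(s["position"],s["tool_rot"],s["time_s"],s["ft_force"])
E
```

```text
nudge.py
pics
rig.py
scene [[547.66360642   0.         314.63513599]
 [  0.         547.66360642 244.56025646]
 [  0.           0.           1.        ]] [[ 0.79606214 -0.60506228 -0.01359077 -0.45575464]
 [-0.39974003 -0.50879987 -0.76245039  0.29056282]
 [ 0.45441499  0.61239067 -0.64690393  0.9162678 ]
 [ 0.          0.          0.          1.        ]]
top [[455.63607158   0.         319.58580373]
 [  0.         455.63607158 235.54549565]
 [  0.           0.           1.        ]] [[-0.01407837 -0.99989543 -0.00330711 -0.02437555]
 [-0.99864873  0.01422614 -0.04998327  0.54938242]
 [ 0.05002509  0.00259896 -0.99874458  1.04617354]
 [ 0.          0.          0.          1.        ]]
[0.22001127 0.50380499 0.24178033] [[-9.16388985e-01  4.00288182e-01 -7.73740170e-04]
 [ 4.00288833e-01  9.16388398e-01 -1.07402056e-03]
 [ 2.79128777e-04 -1.29394016e-03 -9.99999124e-01]] 0.1 [-0.05919538 -0.2584622  -0.13564778]
```

View pics/top0.png

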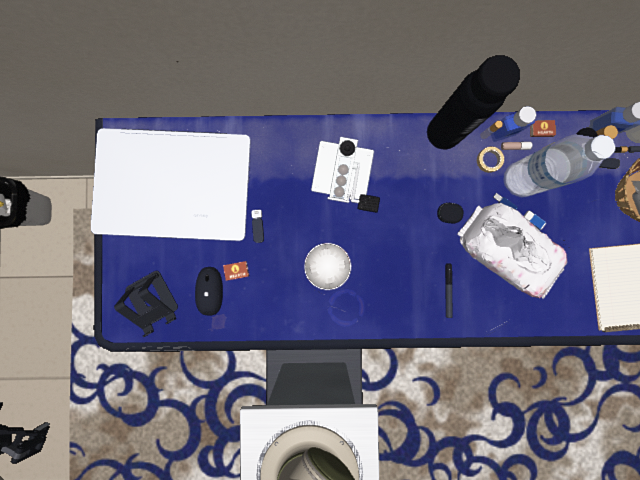

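View pics/scene0.png

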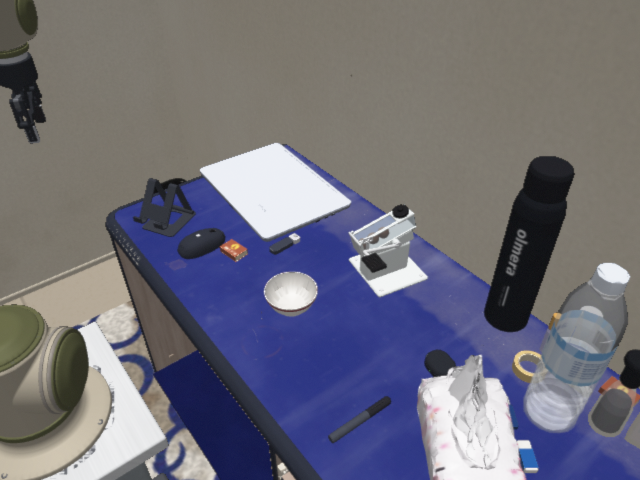

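The top view shows the bowl at about (328,266), the foot plate around (312–375, 138–203) slightly turned, and the black pad at (369,203). The scene view shows the bowl at (290,292) and the pad at (373,263). Next I measure them.

```bash
cat > h.py <<'E'
import numpy as np,cv2
def ray(d,uv,z):
    K,E=d["K"],d["extrinsics"];R,t=E[:3,:3],E[:3,3];c=-R.T@t
    v=R.T@np.linalg.inv(K)@np.array([uv[0],uv[1],1.]);return c+v*(z-c[2])/v[2]
def proj(d,p):
    E=d["extrinsics"];q=d["K"]@(E[:3,:3]@np.array(p)+E[:3,3]);return q[:2]/q[2]
def blobs(mask,box,amin=60):
    x0,y0,x1,y1=box;m=np.zeros(mask.shape,np.uint8);m[y0:y1,x0:x1]=mask[y0:y1,x0:x1]*255
    cs=cv2.findContours(m,cv2.RETR_EXTERNAL,cv2.CHAIN_APPROX_NONE)[0]
    return sorted([c for c in cs if cv2.contourArea(c)>amin],key=cv2.contourArea)[::-1]
E
python3 - <<'E'
from h import *
T=dict(np.load("pics/top0.npz"));S=dict(np.load("pics/scene0.npz"))
def notblue(d):
    p=d["pixels"].astype(int);return p[:,:,0]>90
for d,b in((T,(295,235,360,295)),(S,(255,262,325,320))):
    c=blobs(notblue(d),b)[0];e=cv2.fitEllipse(c);print("bowl",e,cv2.boundingRect(c))
c=blobs(notblue(T),(295,235,360,295))[0];(u,v),r=cv2.minEnclosingCircle(c);print("rim",ray(T,(u,v),.047),ray(T,(u+r,v),.047)-ray(T,(u,v),.047))
c=blobs(notblue(T),(300,130,385,212))[0]
h=cv2.approxPolyDP(cv2.convexHull(c),2,True)[:,0];print("plate")
for q in h:print(q,ray(T,q,.008).round(4))
for d,b in((T,(352,190,385,216)),(S,(355,248,392,275))):
    p=d["pixels"].astype(int);c=blobs(p.max(2)<70,b,30)[0];m=cv2.minAreaRect(c);print("pad",m,cv2.boxPoints(m).round(1).tolist(),ray(d,m[0],.111))
a=cv2.resize(T["pixels"][125:225,290:400],None,fx=5,fy=5,interpolation=2);b=cv2.resize(S["pixels"][195:300,340:435],None,fx=5,fy=5,interpolation=2)
o=np.zeros((525,1025,3),np.uint8);o[:500,:550]=a;o[:,550:]=b;cv2.imwrite("pics/crop.png",cv2.resize(o,(800,410))[:,:,::-1])
E
```

```text
bowl ((327.3133544921875, 266.0633239746094), (46.4676628112793, 46.59458923339844), 115.89688873291016) (304, 243, 48, 47)
bowl ((290.5189208984375, 292.4936828613281), (44.169090270996094, 52.962615966796875), 86.71634674072266) (263, 271, 55, 46)
rim [ 0.47854557 -0.04838264  0.047     ] [-0.00075158 -0.05359121  0.        ]
plate
[370 130] [ 0.7975 -0.1549  0.008 ]
[374 151] [ 0.7472 -0.1633  0.008 ]
[366 194] [ 0.6454 -0.1425  0.008 ]
[358 202] [ 0.6268 -0.1234  0.008 ]
[329 199] [ 0.6349 -0.0554  0.008 ]
[312 191] [ 0.6543 -0.0158  0.008 ]
[319 142] [ 0.7706 -0.0339  0.008 ]
[351 130] [ 0.7982 -0.11    0.008 ]
pad ((368.351318359375, 202.8918914794922), (20.385473251342773, 15.782302856445312), 9.462322235107422) [[357.0, 209.0], [359.6000061035156, 193.39999389648438], [379.70001220703125, 196.8000030517578], [377.1000061035156, 212.39999389648438]] [ 0.61191465 -0.13671394  0.111     ]
pad ((373.6557312011719, 262.286865234375), (21.76626968383789, 15.236390113830566), 50.194427490234375) [[360.79998779296875, 258.79998779296875], [372.5, 249.0], [386.5, 265.79998779296875], [374.79998779296875, 275.5]] [ 0.60868861 -0.13936713  0.111     ]
```

View pics/crop.png

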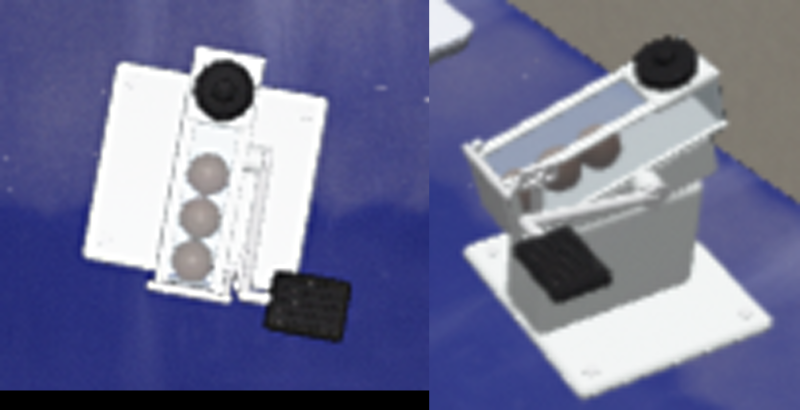

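```bash
python3 nudge.py '[[-0.0275,-0.03,0,0,0.06],[-0.0275,-0.03,0,0,0.06],[-0.0275,-0.03,0,0,0.06],[-0.0275,-0.03,0,0,0.06],[-0.0275,-0.03,0,0,0.06],[-0.0275,-0.03,0,0,0.06],[-0.0275,-0.03,0,0,0.06]]'
python3 nudge.py '[[-0.0275,-0.03,0,0,0.06],[-0.0275,-0.03,0,0,0.06],[-0.0275,-0.03,0,0,0.06],[-0.0275,-0.03,0,0,0.06],[-0.0275,-0.03,0,0,0.06],[-0.0275,-0.03,0,0,0.06],[-0.0275,-0.03,0,0,0.06],[0,0,0,-6.8,0.06],[0,0,0,-6.8,0.06],[0,0,0,0,0.06]]'
python3 - <<'E'
from rig import env
import numpy as np
s=env.observe();R=s["tool_rot"];print(R.round(3),s["grip_width"],s["q"])
print((R.T@(np.array([.4046,-.0354,.02])-s["position"])).round(4))
E
```

```text
time_s: 0.8
position: [0.3125, 0.233, 0.2422]
tool_rot: [[-0.917, 0.4, -0.0], [0.4, 0.917, -0.0], [0.0, -0.0, -1.0]]
ft_force: [0.3, 0.6, -0.6]
grip_width: 0.0601
gripper_force: 0.0
time_s: 1.8
position: [0.4047, -0.0352, 0.2421]
tool_rot: [[-0.985, 0.173, -0.001], [0.173, 0.985, 0.0], [0.001, 0.0, -1.0]]
ft_force: [-0.4, 0.2, -0.2]
grip_width: 0.0599
gripper_force: 0.0
[[-0.985  0.173 -0.001]
 [ 0.173  0.985  0.   ]
 [ 0.001  0.    -1.   ]] 0.05988696479171016 [-2.17849362e+01  7.24164621e+00  9.48777002e+01  1.65342485e-03
  7.79236371e+01 -1.01810138e+02]
[-1.000e-04 -3.000e-04  2.221e-01]
```

```bash
python3 nudge.py '[[0,0,0.04,0,0.06],[0,0,0.04,0,0.06],[0,0,0.04,0,0.06],[0,0,0.04,0,0.06],[0,0,0.03,0,0.06],[0,0,0.02,0,0.06],[0,0,0.01,0,0.06],[-0.005,0,0,0,0.06],[-0.005,0,0,0,0.06],[0,0,0,0,0.06]]'
python3 - <<'E'
from rig import env
import cv2
o=[]
d=env.get_image("scene")["pixels"];e=env.get_image("top")["pixels"]
cv2.imwrite("pics/b.png",cv2.hconcat([cv2.resize(d[200:350,200:400],(400,300)),cv2.resize(e[180:330,240:440],(400,300))])[:,:,::-1])
E
```

```text
time_s: 2.8
position: [0.416, -0.037, 0.023]
tool_rot: [[-0.985, 0.174, 0.002], [0.174, 0.985, -0.001], [-0.002, -0.0, -1.0]]
ft_force: [-0.2, -1.2, 0.6]
grip_width: 0.06
gripper_force: 0.0
```

View pics/b.png

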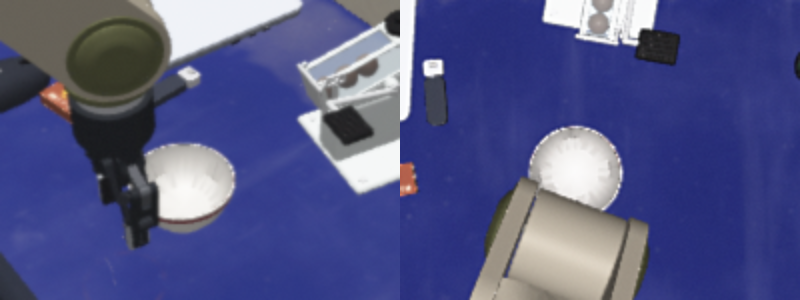

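```bash
python3 nudge.py '[[-0.006,0,0,0,0.06],[-0.006,0,0,0,0.06],[-0.006,0,0,0,0.06],[-0.006,0,0,0,0.06],[-0.006,0,0,0,0.06],[-0.006,0,0,0,0.06],[-0.006,0,0,0,0.06],[-0.006,0,0,0,0.06],[-0.006,0,0,0,0.06],[-0.006,0,0,0,0.06]]'
python3 nudge.py '[[-0.006,0,0,0,0.06],[-0.006,0,0,0,0.06],[-0.006,0,0,0,0.06],[-0.006,0,0,0,0.06],[-0.006,0,0,0,0.06],[-0.006,0,0,0,0.06],[-0.004,0,0,0,0.06],[-0.002,0,0,0,0.06],[0,0,0,0,0.06]]'
python3 - <<'E'
from rig import env
import cv2,numpy as np
d=env.get_image("scene");e=env.get_image("top");np.savez("pics/s1.npz",**d);np.savez("pics/t1.npz",**e);d,e=d["pixels"],e["pixels"]
cv2.imwrite("pics/c.png",cv2.hconcat([cv2.resize(d[200:350,260:460],(400,300)),cv2.resize(e[120:270,240:440],(400,300))])[:,:,::-1])
E
```

```text
time_s: 3.9
position: [0.4743, -0.0472, 0.0223]
tool_rot: [[-0.985, 0.174, -0.0], [0.174, 0.985, -0.0], [0.0, -0.0, -1.0]]
ft_force: [-1.9, 0.5, 1.2]
grip_width: 0.0601
gripper_force: 0.8
time_s: 4.8
position: [0.5154, -0.0545, 0.0223]
tool_rot: [[-0.985, 0.173, 0.0], [0.173, 0.985, -0.0], [-0.0, -0.0, -1.0]]
ft_force: [-0.2, 0.1, 1.0]
grip_width: 0.0601
gripper_force: 0.2
```

View pics/c.png

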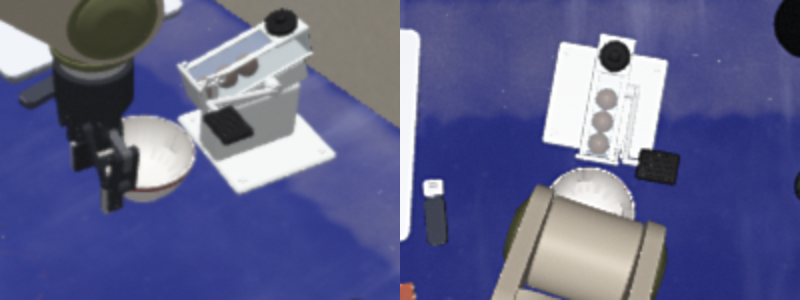

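```bash
python3 nudge.py '[[-0.004,0,0,0,0.06],[-0.004,0,0,0,0.06],[-0.003,0,0,0,0.06],[-0.002,0,0,0,0.06],[-0.001,0,0,0,0.06]]'
python3 nudge.py '[[-0.0015,0,0,0,0.06],[-0.0015,0,0,0,0.06]]'
python3 nudge.py '[[-0.001,0,0,0,0.06],[0,0,0,0,0.06]]'
```

```text
time_s: 5.4
position: [0.5291, -0.0569, 0.0223]
tool_rot: [[-0.985, 0.174, -0.0], [0.174, 0.985, -0.0], [0.0, -0.0, -1.0]]
ft_force: [-1.2, 0.1, 0.2]
grip_width: 0.0601
gripper_force: 0.5
time_s: 5.6
position: [0.5319, -0.0574, 0.0223]
tool_rot: [[-0.985, 0.173, -0.0], [0.173, 0.985, 0.0], [0.0, -0.0, -1.0]]
ft_force: [-1.5, -0.5, 0.3]
grip_width: 0.06
gripper_force: 0.5
time_s: 5.8
position: [0.533, -0.0576, 0.0223]
tool_rot: [[-0.985, 0.174, 0.0], [0.174, 0.985, -0.0], [-0.0, -0.0, -1.0]]
ft_force: [0.0, -0.3, 0.4]
grip_width: 0.0603
gripper_force: 0.4
```

```bash
python3 nudge.py '[[-0.0015,0,0,0,0.06],[-0.0005,0,0,0,0.06]]'
python3 nudge.py '[[-0.0015,0,0,0,0.06]]'
python3 nudge.py '[[-0.0015,0,0,0,0.06]]'
```

```text
time_s: 6.0
position: [0.535, -0.0579, 0.0223]
tool_rot: [[-0.985, 0.174, 0.0], [0.174, 0.985, -0.0], [-0.0, -0.0, -1.0]]
ft_force: [-1.1, 1.1, 1.1]
grip_width: 0.0601
gripper_force: 0.5
time_s: 6.1
position: [0.5363, -0.0581, 0.0223]
tool_rot: [[-0.985, 0.174, -0.0], [0.174, 0.985, 0.0], [0.0, 0.0, -1.0]]
ft_force: [-0.0, -0.1, 0.9]
grip_width: 0.0597
gripper_force: 0.5
time_s: 6.2
position: [0.5379, -0.0584, 0.0224]
tool_rot: [[-0.985, 0.174, 0.0], [0.174, 0.985, -0.0], [-0.0, -0.0, -1.0]]
ft_force: [-1.7, 0.3, 0.1]
grip_width: 0.0601
gripper_force: 0.5
```

Run:
```python
from rig import env
import cv2,numpy as np
d=env.get_image("scene");e=env.get_image("top");np.savez("pics/s1.npz",**d);np.savez("pics/t1.npz",**e);d,e=d["pixels"],e["pixels"]
cv2.imwrite("pics/d.png",cv2.hconcat([cv2.resize(d[210:310,310:410],(400,400),interpolation=2),cv2.resize(e[150:250,290:390],(400,400),interpolation=2)])[:,:,::-1])
```

```text
(no output)
```

View pics/d.png

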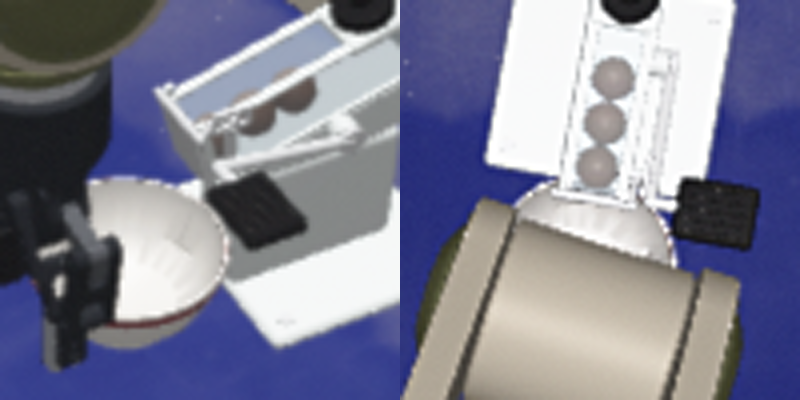

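```bash
for i in 1 2; do :; done; python3 nudge.py '[[-0.0015,0,0,0,0.06]]' | grep -E 'pos|ft_f|gripper'
python3 nudge.py '[[-0.001,0,0,0,0.06]]' | grep -E 'pos|ft_f|gripper'
```

```text
position: [0.5392, -0.0586, 0.0223]
ft_force: [-0.6, -0.1, 0.2]
gripper_force: 0.5
position: [0.5403, -0.0588, 0.0223]
ft_force: [-2.9, 0.9, 0.2]
gripper_force: 1.2
```

```bash
python3 nudge.py '[[-0.001,0,0,0,0.06]]' | grep -E 'pos|ft_f|gripper'
python3 - <<'E'
from rig import env
from h import *
e=env.get_image("top");p=e["pixels"].astype(int)
# rim's left/right extremes vs desk blue, rows where visible
for r in range(196,222,3):
    m=np.where(p[r,300:375,0]>110)[0]+300;print(r,m.min(),m.max())
E
```

```text
position: [0.5406, -0.0588, 0.0222]
ft_force: [-5.7, 1.2, 1.4]
gripper_force: 2.6
196 323 359
199 310 358
202 308 358
205 307 356
208 306 357
211 305 358
214 303 358
217 302 370
220 301 374
```

```bash
python3 nudge.py '[[0.005,0,0,0,0.06],[0.015,0,0,0,0.06],[0.02,0,0,0,0.06],[0,0,-0.04,0,0.06],[0,0,-0.05,0,0.06],[0,0,-0.05,0,0.0],[0,0,-0.05,0,0.0],[0,0,-0.01,0,0]]' | grep -E 'pos|ft_f|width'
python3 nudge.py '[[-0.03,-0.017,0,0,0],[-0.03,-0.017,0,0,0],[-0.03,-0.017,0,0,0],[-0.03,-0.017,0,0,0],[0,0,0,0,0]]' | grep -E 'time|pos|ft_f|width'
python3 - <<'E'
from rig import env
from h import *
s=env.observe();R=s["tool_rot"];print((R.T@(np.array([.609,-.141,.14])-s["position"])).round(4))
d=env.get_image("scene");e=env.get_image("top");np.savez("pics/s2.npz",**d);np.savez("pics/t2.npz",**e);d,e=d["pixels"],e["pixels"]
cv2.imwrite("pics/e.png",cv2.hconcat([cv2.resize(d[180:330,280:430],(400,400)),cv2.resize(e[120:270,260:410],(400,400))])[:,:,::-1])
E
```

```text
position: [0.5036, -0.0526, 0.228]
ft_force: [-0.7, -0.0, -0.1]
grip_width: 0.0165
time_s: 7.95
position: [0.6101, -0.1424, 0.2203]
ft_force: [-1.0, 0.3, -1.0]
grip_width: -0.0
[0.0013 0.0012 0.0803]
```

View pics/e.png

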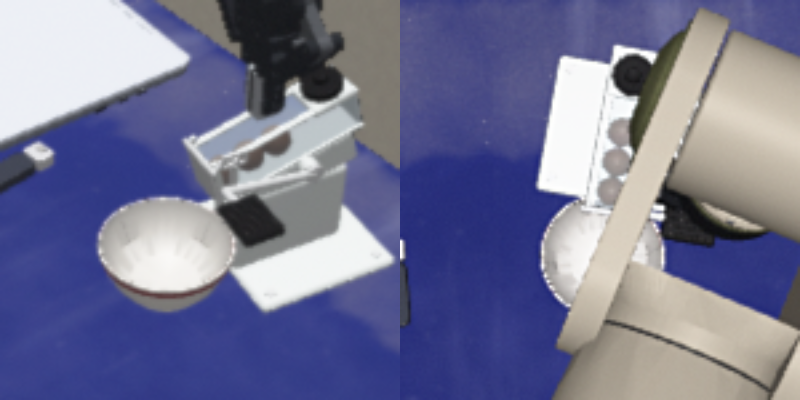

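```bash
python3 nudge.py '[[0,0,0.03,0,0],[0,0,0.03,0,0],[0,0,0.02,0,0],[0,0,0,0,0]]' | grep -E 'time|pos|ft_f|width'
python3 - <<'E'
from rig import env
from h import *
d=env.get_image("scene");e=env.get_image("top")
s=env.observe();tip=s["position"]+s["tool_rot"][:,2]*.011;print("tip",tip,proj(d,tip),"tip shadow on pad",proj(d,[tip[0],tip[1],.111]))
b=blobs(d["pixels"][:,:,0]>110,(310,245,368,310));print([cv2.boundingRect(c) for c in b])
cv2.imwrite("pics/f.png",cv2.resize(d["pixels"][210:310,310:430],(720,600),interpolation=2)[:,:,::-1])
E
```

```text
time_s: 8.45
position: [0.6064, -0.1386, 0.1398]
ft_force: [-0.3, -0.2, -0.1]
grip_width: -0.0003
tip [ 0.60812935 -0.13944669  0.1322174 ] [374.09871374 254.00015837] tip shadow on pad [373.46297474 262.43171157]
[(316, 245, 52, 45), (326, 288, 32, 9)]
```

View pics/f.png

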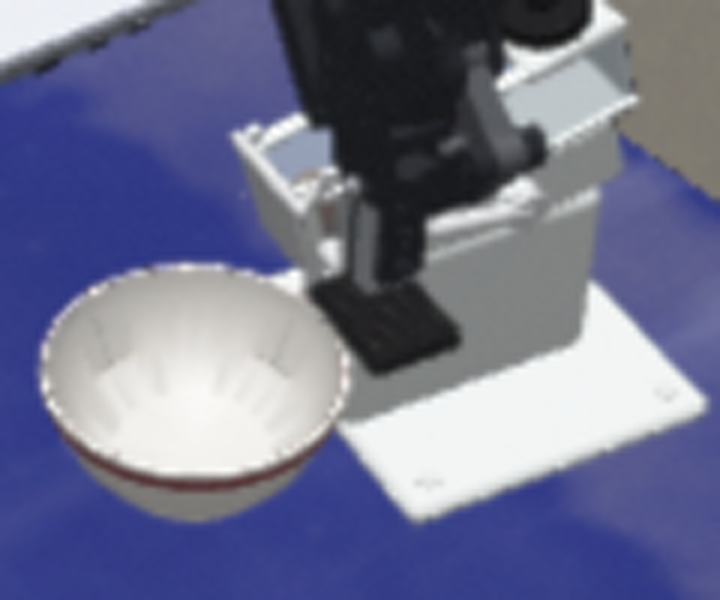

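```bash
python3 nudge.py '[[0,-0.003,0.01,0,0],[0,0,0.007,0,0],[0,0,0.002,0,0],[0,0,0.002,0,0],[0,0,0.002,0,0]]' | grep -E 'time|pos|ft_f|width'
python3 nudge.py '[[0,0,0.003,0,0],[0,0,0.003,0,0],[0,0,0.003,0,0],[0,0,0.003,0,0],[0,0,0.002,0,0]]' | grep -E 'time|pos|ft_f|width'
python3 nudge.py '[[0,0,0.002,0,0],[0,0,0.002,0,0]]' | grep -E 'time|pos|ft_f|width'
```

```text
time_s: 9.05
position: [0.6076, -0.1428, 0.1197]
ft_force: [-2.6, 0.6, 4.0]
grip_width: -0.0
time_s: 9.55
position: [0.6073, -0.1427, 0.105]
ft_force: [-4.6, 0.4, 5.3]
grip_width: -0.0
time_s: 9.75
position: [0.6074, -0.1428, 0.1012]
ft_force: [-6.0, 0.1, 5.6]
grip_width: -0.0001
```

```bash
python3 nudge.py '[[0,0,0.002,0,0],[0,0,0.0015,0,0]]' | grep -E 'time|pos|ft_f|width'
python3 nudge.py '[[0,0,0.001,0,0],[0,0,0.0005,0,0]]' | grep -E 'time|pos|ft_f|width'
```

```text
time_s: 9.95
position: [0.6076, -0.1429, 0.0997]
ft_force: [-12.5, 3.3, 26.7]
grip_width: 0.0001
time_s: 10.15
position: [0.6076, -0.1429, 0.0995]
ft_force: [-14.3, 4.0, 30.0]
grip_width: -0.0002
```

```bash
python3 nudge.py '[[0,0,-0.001,0,0],[0,0,0,0,0],[0,0,0,0,0],[0,0,0,0,0],[0,0,0,0,0],[0,0,0,0,0],[0,0,0,0,0],[0,0,0,0,0],[0,0,0,0,0],[0,0,0,0,0]]' | grep -E 'time|pos|ft_f|width'
python3 nudge.py '[[0,0,0,0,0],[0,0,0,0,0],[0,0,0,0,0],[0,0,0,0,0],[0,0,0,0,0],[0,0,0,0,0],[0,0,0,0,0],[0,0,0,0,0]]' | grep -E 'time|pos|ft_f|width'
python3 - <<'E'
from rig import env
from h import *
d=env.get_image("scene")
cv2.imwrite("pics/g.png",cv2.resize(d["pixels"][210:310,310:430],(720,600),interpolation=2)[:,:,::-1])
E
```

```text
time_s: 11.15
position: [0.6076, -0.1429, 0.0998]
ft_force: [-12.3, 3.4, 23.4]
grip_width: -0.0001
time_s: 11.95
position: [0.6076, -0.1429, 0.0998]
ft_force: [-11.9, 3.0, 22.4]
grip_width: -0.0001
```

View pics/g.png

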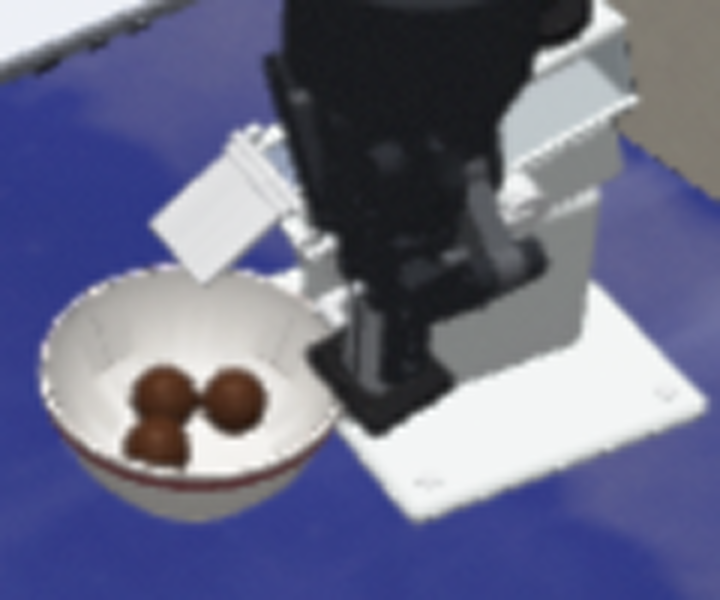

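The lid is fully open and all three sweets are in the bowl, at crop (165,395), (235,400) and (158,440). Now I let the lever rise slowly.

```bash
python3 nudge.py '[[0,0,-0.0008,0,0],[0,0,-0.0008,0,0],[0,0,-0.0008,0,0],[0,0,-0.0008,0,0],[0,0,-0.0008,0,0],[0,0,-0.0008,0,0],[0,0,-0.0008,0,0],[0,0,-0.0008,0,0],[0,0,-0.0008,0,0],[0,0,-0.0008,0,0]]' | grep -E 'time|pos|ft_f'
python3 nudge.py '[[0,0,-0.0008,0,0],[0,0,-0.0008,0,0],[0,0,-0.0008,0,0],[0,0,-0.0008,0,0],[0,0,-0.0008,0,0],[0,0,-0.0008,0,0],[0,0,-0.0008,0,0],[0,0,-0.0008,0,0],[0,0,-0.0008,0,0],[0,0,-0.0008,0,0]]' | grep -E 'time|pos|ft_f'
python3 nudge.py '[[0,0,-0.0008,0,0],[0,0,-0.0008,0,0],[0,0,-0.0008,0,0],[0,0,-0.0008,0,0],[0,0,-0.0008,0,0],[0,0,-0.0008,0,0],[0,0,-0.0008,0,0],[0,0,-0.0008,0,0],[0,0,-0.0008,0,0],[0,0,-0.0008,0,0]]' | grep -E 'time|pos|ft_f'
```

```text
time_s: 13.0
position: [0.6073, -0.1428, 0.1052]
ft_force: [-6.0, 0.4, 6.7]
time_s: 14.0
position: [0.6077, -0.1428, 0.1133]
ft_force: [-4.9, 0.6, 5.3]
time_s: 15.0
position: [0.6079, -0.1429, 0.1214]
ft_force: [1.4, -0.4, 1.4]
```

```bash
python3 nudge.py '[[0,0,-0.0006,0,0],[0,0,-0.0006,0,0],[0,0,-0.0006,0,0],[0,0,-0.0006,0,0],[0,0,-0.0006,0,0],[0,0,-0.0006,0,0],[0,0,-0.0006,0,0],[0,0,-0.0006,0,0],[0,0,-0.001,0,0],[0,0,-0.001,0,0]]' | grep -E 'time|pos|ft_f'
python3 nudge.py '[[0,0,-0.01,0,0],[0,0,-0.02,0,0],[0,0,-0.03,0,0],[0,0,-0.04,0,0],[0.01,-0.02,-0.01,0,0],[0.02,-0.02,0,0,0],[0.03,-0.02,0,0,0],[0.03,0,0,0,0],[0,0,0,0,0],[0,0,0,0,0]]' | grep -E 'time|pos|ft_f'
python3 - <<'E'
from rig import env
from h import *
d=env.get_image("scene");
cv2.imwrite("pics/i.png",cv2.resize(d["pixels"][140:400,120:480],(800,578),interpolation=2)[:,:,::-1])
E
```

```text
time_s: 16.0
position: [0.6077, -0.1428, 0.1282]
ft_force: [-0.1, 0.1, -0.6]
time_s: 17.0
position: [0.5087, -0.1865, 0.2392]
ft_force: [0.6, 0.1, 0.4]
```

View pics/i.png

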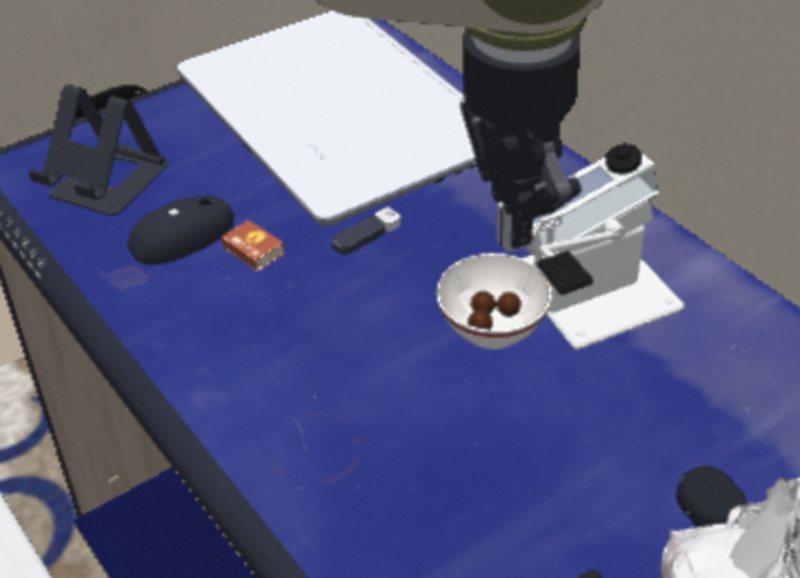

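The sweets are in the bowl at (492,308), the pad is back at its rest position at (565,272), the lid is down and the hand is clear.

```bash
python3 -c "
from rig import env
print(env.close_job())"
```

```text
the job is handed in; nothing more can be done
None
```

The job is handed in at about 17 s: the bowl stands against the pedestal with all three sweets in it, the lid closed slowly under the fingertips, and the hand is clear with nothing else on the desk moved.

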